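Switch the shop music to source three and start it

TASK

On the shop's music player, turn the big flat dial clockwise by fingertip friction until it clicks into place with its white pointer at the mark of three dots, without turning it on past that notch. Only then press the round key all the way down and let it come back up. Use light touches only, grasp and lift nothing, do not press the square key, and leave everything else on the counter where it stands.

Things in the scene. Friction and masses are not known exactly. Their poses are not given: they have to be found in the camera images.
- player: the music player: a low wooden box with a grey metal top plate and loudspeaker slots in its front, 140 (x) x 220 (y) x 55 mm high, fixed to the counter. Origin at the centre of its underside on the counter; +x points to its back (away from its slotted front), +y to its left, z up. The dial lies on the left part of its top, the two keys on the right part.
- selector (a joint): angle of the big dial, rad, growing clockwise seen from above. Sprung notches at 0, 0.6, 1.2 and 1.8 (marks of one, two, three, four dots along its far side); it starts in the notch of one or two dots, wanted is 1.2. Let go between notches, it springs into one by itself (tipping points at 0.3, 0.9, 1.5). Turning takes up to about 0.12 N m (2.5 N at the rim), more if fast.
- dial_axis (a point): centre of the dial's top face, 40 mm left (+y) of the player's centre, 83 mm above the counter; fixed. The dial: flat black disc with knurled rim, upright axis, 100 mm diameter, 24 mm thick (59 to 83 mm above the counter, 4 mm gap below it). Too wide to grasp: rub its rim or top face with the fingertips.
- dial_pointer (a point): outer part of the white pointer line on the dial's top face, 45 mm from the axis; turns with the dial. Seen in the player's frame the pointer's direction from the axis is 0.9 rad to the left of +x when the joint reads 0, and 0.3 rad to the right of +x in the notch of three dots.
- round_key (a joint): travel of the round push key (26 mm diameter, grey), m: 0 up, 0.006 fully down; spring, 1.5 N to start and 4.5 N at the bottom; comes back up by itself. It counts as pressed beyond 0.0045.
- round_key_top (a point): centre of the round key's top, 14 mm above the player's top (69 mm above the counter) when up; moves with the key. The round key is the one nearer the player's front, at x = -35 mm, y = -75 mm in the player's frame.
- square_key_top (a point): centre of the top of the square push key (24 x 24 mm, same height and spring as the round one), at x = +35 mm, y = -75 mm in the player's frame, 70 mm behind the round key. Not to be pressed.
- square_key (a joint): travel of the square key, m: 0 up, 0.006 fully down. Leave it.
- coaster_stack: bystander: stack of cork coasters, 70 mm diameter, 19 mm high, behind the player; origin under its centre
- candle_2: bystander: tea light, 38 mm diameter, 17 mm high, beside the player's left end; origin under its centre
- service_bell: bystander: desk bell, 84 mm diameter, 58 mm high; origin under its centre
- card_reader: bystander: card reader, 136 x 74 x 26 mm, on the counter left of the player; origin under its centre
- stapler: bystander: stapler, 36 x 135 x 42 mm, at the left of the counter; origin under its centre
- spice_jar_1: bystander: glass jar, 46 mm diameter, 106 mm high, at the left of the counter; origin under its centre

How it is judged:
By the outcome, as a careful person would: the job done as asked, in the order asked, and still so for the second after the job is handed in, with the robot touching nothing.
It also fails if it takes over 45 s, if anything falls off the work surface, if the arm or the gripper's body presses on something with over 40 N, if the wrist force passes 120 N, or if a joint passes its speed limit or range.

ROBOT

A 6-joint arm with a two-finger parallel gripper is mounted at the origin on a cart in front of the work surface, level with it; the furniture and walls round the work are solid. World frame = base frame: x ahead of the robot, y to its left, z up, the work surface at z = 0. Lengths are in mm, angles in rad, forces in N, time in s.
With the tool pointing down it reaches from about 350 to 875 mm from the base axis. Payload 4.2 kg.
Tool frame: the origin (TCP) lies at the very end of the fingers, on their centre line; the grasp point (between the pads) lies arm.hold_point_z behind it (arm.hold_point_z is the distance from the TCP to the grasp point, in mm); z points along the fingers, y is the direction in which the jaws open and shut (so a half turn about z gives the same grasp; the last joint's range is limited). The gripper opens to 85 mm and grips with 20 to 120 N. Pads are 22 mm wide; open, the fingers measure 114 mm over their backs; the gripper's body (76 mm by 85 mm) begins 54 mm behind the grasp point. The pads swing forward as they close: fully open they stand 13 mm farther back than shut.
Start: joints at [-1.086, 0.385, 0.008, 0, -1.194, -0.259], TCP at [139.946, -609.109, 231.312] pointing down, gripper open.
Joint ranges: [-3.14, 3.14], [-1.21, 2.06], [-1.07, 1.41], [-3.16, 2.05], [-2.99, -0.16], [-3.1, 3.1]. Speed limits (rad/s): [2.79, 2.79, 3.14, 3.14, 3.14, 3.14].

INTERFACE

Orientations are given as a unit quaternion [x, y, z, w].
In Python, from bench import arm gives the robot as it stands.
- The arm moves only by the tool step_arm, never from a script. Its argument "series" is a list of rows, each a list of 6 numbers: the shift along the world's x, y, z scaled (see below), then the turn, a rotation vector about the world's x, y, z scaled (see below). A call has 1 to 12 rows; each row is the pose to reach, as a shift and turn from the pose commanded when the call began; what a row does not reach only later rows make up. The controller multiplies each number of a shift by 400 mm and each number of a turn by pi/2 rad. A row lasts 1/12 s, in which the tool goes at most 41.7 mm and 7.16 degrees, less where a joint would pass 70% of its speed; a pose out of reach is approached as far as the arm can. A call with a number of a shift or a turn outside -1 to 1 is refused whole. A call with a gripper value outside its range is refused whole. "jaw" is the opening, from -1 (shut) to 1 (fully open), set as the call begins (left out, the last holds). The fingers move at their own pace and stop on an object; the grip force is fixed at half the most. Time passes only in rows, so rows that repeat a pose let the fingers close. It gives the time, the measured TCP pose, the force and the opening at its end, in the units of the state.
- arm.read_state(): the state, without advancing time (a new reading comes with each control period).
- arm.get_image(name): name is "scene" or "top"; returns a dict with "image" (400x640x3 uint8, red, green, blue), "camera_matrix" (3x3 intrinsics, pixels), "k1" (the pictures are not rectified: a ray, as slopes to the right and down, at radius r is drawn at 1 + k1 r^2 times it, then the intrinsics apply), "world_from_camera" (4x4, takes a point from camera to world coordinates). Camera axes: x right, y up, looking along -z (the intrinsics and any distortion apply to the point x, -y, -z); pixel columns grow to the right and rows downward; lengths in mm; the calibration is good to about 2 mm. A picture is of the moment at which its call begins. There is no depth.
- arm.job_done(): hands the job in, once; it reports no verdict.
The state is a dict: "clock": time; "joints": joint angles; "joint_vel": joint speeds; "joint_efforts": joint torques, N m; "position": TCP position; "ee_rot": TCP orientation; "contact_force": force on the tool from outside, world axes, zero at the start; "wrist_torque": the same for the moment, N m; "gripper_width": finger opening in mm.
Only numpy, scipy, OpenCV 4.12 (cv2) and the standard library are available. Lean on these libraries where they do the work, as an engineer would, in place of code of your own. Each camera call takes 0.05 s, during which the arm holds its last target.

## Working session

There is one attempt and no reset: what is moved stays moved. The work goes in short steps, Python scripts to look and compute and a tool call to move; the robot and the scene stay as the last step left them, time stands still between calls to the robot, and variables do not carry over. Pictures are saved under pics/ and viewed, and the job is handed in when it is done.

Besides the shell and the picture viewer there is one more tool, called by a JSON object that holds its "fn" and its "kwargs", one argument or row to a line. step_arm: Moves the arm, as the interface text tells. Shifts and turns lie within -1 to 1; 1 stands for 400 mm of shift or pi/2 rad of turn. Its arguments: {"type":"object","properties":{"series":{"type":"array","items":{"type":"array","items":{"type":"number","minimum":-1,"maximum":1}}},"jaw":{"type":"number"}},"required":["series"]}

```bash
ls; mkdir -p pics; python3 - <<'E'
from bench import arm
import cv2
print(arm.read_state()); print(arm.hold_point_z)
for n in("scene","top"):
    d=arm.get_image(n); cv2.imwrite(f"pics/{n}0.png",d["image"][:,:,::-1]); print(n,d["camera_matrix"],d["k1"],d["world_from_camera"])
E
```

```text
pics
{'clock': 0.0, 'joints': array([-1.08640418e+00,  3.85559739e-01,  6.61061185e-03, -5.06402567e-04,
       -1.19399272e+00, -2.58588157e-01]), 'joint_vel': array([0.0014691 , 0.00028052, 0.00123805, 0.0005693 , 0.00213523,
       0.00081175]), 'joint_efforts': array([ 5.15094198e-04, -3.92288804e+01,  1.88399273e+01,  4.18613657e+00,
       -4.63918783e-03,  1.20519394e-05]), 'position': array([ 139.81101119, -608.55622402,  230.21260853]), 'ee_rot': array([-1.12569401e-01,  9.93643258e-01,  1.08501331e-03, -1.70131667e-04]), 'contact_force': array([ 0.60970971, -0.41407669, -0.29045198]), 'wrist_torque': array([ 0.04721518, -0.02401706, -0.04996207]), 'gripper_width': 85.08778726390364}
18.700000000000003
scene [[417.12502749   0.         317.79781061]
 [  0.         417.12502749 202.25079192]
 [  0.           0.           1.        ]] -0.04848136005849292 [[-8.18120140e-01  3.20631821e-01 -4.77362201e-01 -8.85395482e+01]
 [-5.74666247e-01 -4.86077491e-01  6.58397583e-01  8.77989471e+02]
 [-2.09318047e-02  8.12972268e-01  5.81926070e-01  8.56505181e+02]
 [ 0.00000000e+00  0.00000000e+00  0.00000000e+00  1.00000000e+00]]
top [[402.50376515   0.         314.94323131]
 [  0.         402.50376515 201.79090226]
 [  0.           0.           1.        ]] -0.08355716855335694 [[ 1.84596962e-02  9.80480882e-01 -1.95745957e-01  3.18692281e+02]
 [-9.99754676e-01  2.04979361e-02  8.39183039e-03  3.13740217e+01]
 [ 1.22404174e-02  1.95543026e-01  9.80618732e-01  1.12693695e+03]
 [ 0.00000000e+00  0.00000000e+00  0.00000000e+00  1.00000000e+00]]
```

View pics/top0.png

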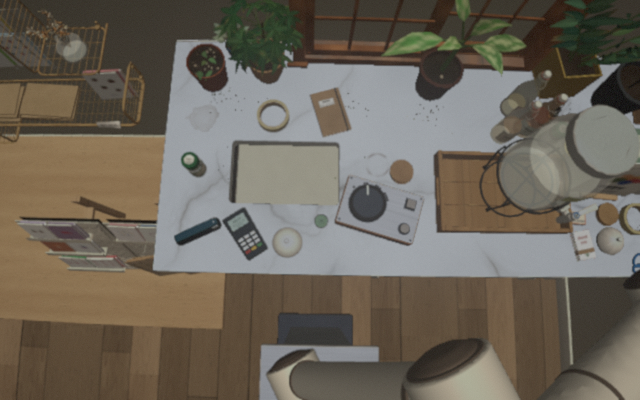

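View pics/scene0.png

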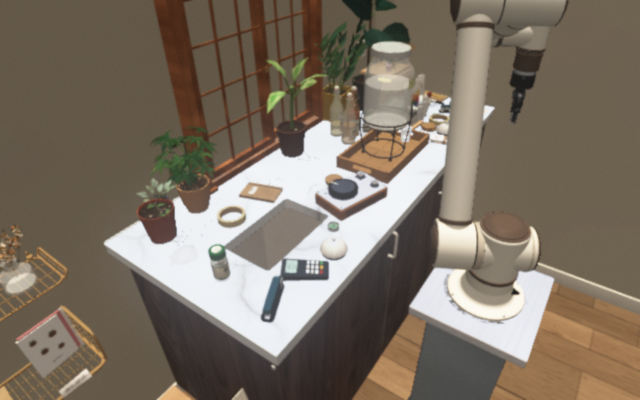

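The top view shows the player at about (380,208), the dial at about (368,202), the square key at about (410,203) and the round key at about (404,228). I'll zoom in on it.

```bash
python3 - <<'E'
import cv2
a=cv2.imread("pics/top0.png")[165:255,305:455]
cv2.imwrite("pics/z_top.png",cv2.resize(a,None,fx=5,fy=5,interpolation=cv2.INTER_CUBIC))
a=cv2.imread("pics/scene0.png")[160:225,300:400]
cv2.imwrite("pics/z_sc.png",cv2.resize(a,None,fx=8,fy=8,interpolation=cv2.INTER_CUBIC))
E
```

```text
(no output)
```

View pics/z_top.png

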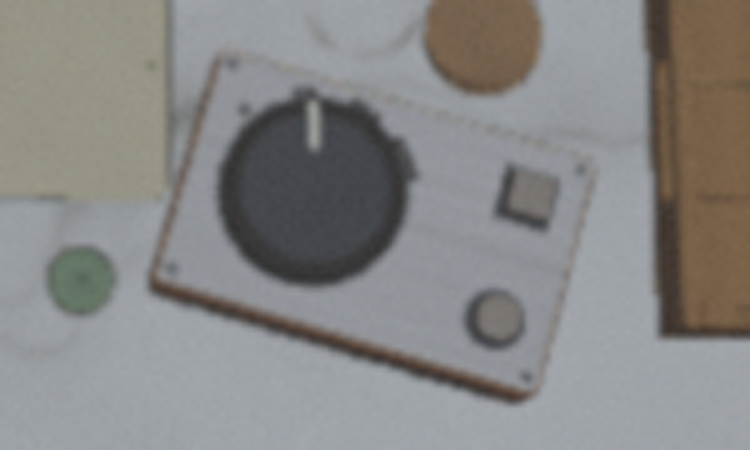

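View pics/z_sc.png

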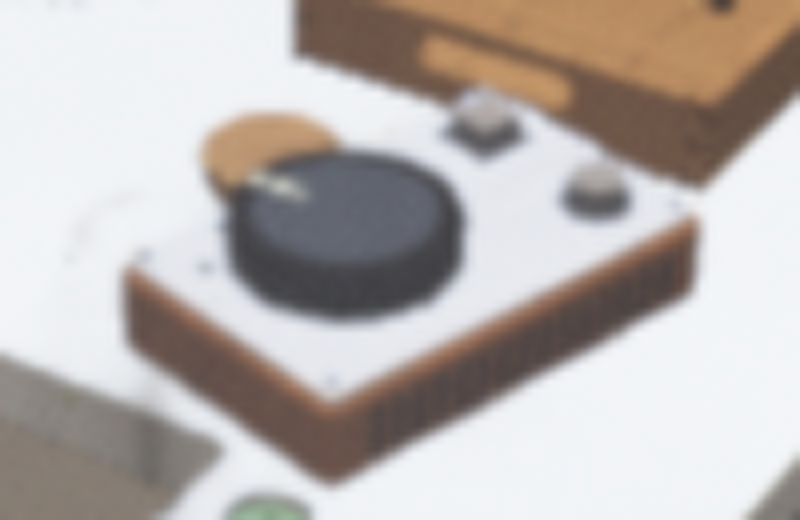

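```bash
cat > h.py <<'E'
import numpy as np, cv2
C={"scene":(np.array([[417.12502749,0,317.79781061],[0,417.12502749,202.25079192],[0,0,1]]),-0.04848136005849292,np.array([[-8.18120140e-01,3.20631821e-01,-4.77362201e-01,-8.85395482e+01],[-5.74666247e-01,-4.86077491e-01,6.58397583e-01,8.77989471e+02],[-2.09318047e-02,8.12972268e-01,5.81926070e-01,8.56505181e+02],[0,0,0,1]])),
"top":(np.array([[402.50376515,0,314.94323131],[0,402.50376515,201.79090226],[0,0,1]]),-0.08355716855335694,np.array([[1.84596962e-02,9.80480882e-01,-1.95745957e-01,3.18692281e+02],[-9.99754676e-01,2.04979361e-02,8.39183039e-03,3.13740217e+01],[1.22404174e-02,1.95543026e-01,9.80618732e-01,1.12693695e+03],[0,0,0,1]]))}
def proj(cam,P):
    K,k,T=C[cam]; P=np.atleast_2d(P); p=(P-T[:3,3])@T[:3,:3]
    s=np.c_[p[:,0]/-p[:,2],-p[:,1]/-p[:,2]]; s=s*(1+k*(s**2).sum(1,keepdims=True))
    return s*[K[0,0],K[1,1]]+K[:2,2]
def unproj(cam,uv,z):
    K,k,T=C[cam]; uv=np.atleast_2d(np.float64(uv))
    s=cv2.undistortPoints(uv[:,None],K,np.array([k,0,0,0,0.]))[:,0]  # k1 forward model
    d=np.c_[s[:,0],-s[:,1],-np.ones(len(s))]@T[:3,:3].T
    return T[:3,3]+d*((z-T[2,3])/d[:,2])[:,None]
E
python3 - <<'E'
from h import *
from scipy.optimize import least_squares
t=lambda x,y:(305+(x+.5)/5-.5,165+(y+.5)/5-.5)
s=lambda x,y:(300+(x+.5)/8-.5,160+(y+.5)/8-.5)
loc=dict(sq=(35,-75,69),rd=(-35,-75,69),dial=(0,40,83),TL=(70,110,55),TR=(70,-110,55),BR=(-70,-110,55),BL=(-70,110,55))
top=dict(sq=(531,194),rd=(497,317),dial=(313,188),TL=(220,52),TR=(595,155),BR=(532,395),BL=(155,280))
sc=dict(sq=(487,112),rd=(598,183),dial=(347,207),TL=(126,268),BR=(697,222),BL=(330,405))
obs=[("top",k,t(*v)) for k,v in top.items()]+[("scene",k,s(*v)) for k,v in sc.items()]
def W(p,q):
    c,n=np.cos(p[2]),np.sin(p[2]); return np.array([p[0]+c*q[0]-n*q[1],p[1]+n*q[0]+c*q[1],q[2]])
for sel in (("top",),("scene",),("top","scene")):
    f=lambda p:np.concatenate([(proj(c,W(p,loc[k]))[0]-uv) for c,k,uv in obs if c in sel])
    r=least_squares(f,[500,-100,-.3],loss="soft_l1",x_scale=[1,1,.01]); print(sel,r.x); print(np.round(r.fun.reshape(-1,2),1).tolist())
p=r.x
for k,v in loc.items(): print(k,W(p,v).round(1), np.hypot(*W(p,v)[:2]).round())
for a,b in ((313,103),(316,150)):
    w=unproj("top",t(a,b),83)[0]; d=w-W(p,loc["dial"]); print("pointer",d,np.arctan2(d[1],d[0])-p[2], 'joint', .9-(np.arctan2(d[1],d[0])-p[2]))
a=unproj("top",t(313,103),83)[0]-unproj("top",t(316,150),83)[0]; print("joint by line",.9-np.arctan2(a[1],a[0])+p[2])
for a,b in ((248,177),(300,190)):
    w=unproj("scene",s(a,b),83)[0]; d=w-W(p,loc["dial"]); print("sc pointer",d,'joint', .9-(np.arctan2(d[1],d[0])-p[2]))
E
```

```text
('top',) [ 5.18270803e+02 -1.54295924e+02 -2.75593179e-01]
[[-0.2, -0.3], [0.2, -0.2], [-0.1, -0.1], [-0.6, -2.0], [1.0, 0.2], [1.3, 1.0], [-1.9, 0.5]]
('scene',) [ 5.17180751e+02 -1.56795583e+02 -2.81557420e-01]
[[-0.0, 0.5], [0.0, -0.3], [-0.1, 1.0], [-1.5, -1.1], [1.8, -1.2], [0.1, 0.5]]
('top', 'scene') [ 5.17740675e+02 -1.54868319e+02 -2.74574106e-01]
[[0.0, -0.1], [0.5, -0.0], [0.1, 0.1], [-0.4, -1.8], [1.2, 0.4], [1.5, 1.2], [-1.6, 0.7], [-0.6, 0.6], [-0.4, -0.2], [-0.5, 1.2], [-1.9, -0.7], [1.3, -1.2], [-0.1, 0.8]]
sq [ 531.1 -236.5   69. ] 581.0
rd [ 463.7 -217.6   69. ] 512.0
dial [ 528.6 -116.4   83. ] 541.0
TL [614.9 -68.   55. ] 619.0
TR [ 555.3 -279.7   55. ] 622.0
BR [ 420.5 -241.8   55. ] 485.0
BL [480.2 -30.   55. ] 481.0
pointer [46.6664147  -0.14318005  0.        ] 0.27150595518443266 joint 0.6284940448155674
pointer [20.95360192 -1.55121916  0.        ] 0.20067776272483023 joint 0.6993222372751697
joint by line 0.5707203188069048
sc pointer [ 5.03649056e+01 -3.67952167e+00  1.13686838e-13] joint 0.6983535841508752
sc pointer [26.259466   -7.30390196  0.        ] joint 0.8967123135940002
```

The two-view fit agrees to 2–3 mm. The player sits at about (518,-155) with yaw about -0.275 and the dial axis at (528.6,-116.4). The pointer reads about 0.6, the two-dot notch, so one notch clockwise is needed. I'll straddle the dial's centre with both fingertips pressed lightly on its top face, then turn about the vertical axis.

{"fn": "step_arm", "kwargs": {
  "series": [
    [0.05, 0.063, 0, 0, 0, 0],
    [0.11, 0.139, 0, 0, 0, 0],
    [0.17, 0.215, 0, 0, 0, 0],
    [0.23, 0.29, 0, 0, 0, 0],
    [0.29, 0.366, 0, 0, 0, 0],
    [0.35, 0.442, 0, 0, 0, 0],
    [0.41, 0.518, 0, 0, 0, 0],
    [0.46, 0.581, 0, 0, 0, 0],
    [0.486, 0.616, 0, 0, 0, 0],
    [0.486, 0.616, 0, 0, 0, 0]
  ],
  "jaw": 0.62
}}

```text
clock: 0.93
position: [335.8, -360.3, 231.2]
ee_rot: [-0.115, 0.993, 0.0, 0.0]
contact_force: [-1.0, -0.2, 0.5]
gripper_width: 69.1
```

{"fn": "step_arm", "kwargs": {
  "series": [
    [0.05, 0.063, 0, 0, 0, 0],
    [0.11, 0.139, 0, 0, 0, 0],
    [0.17, 0.215, 0, 0, 0, 0],
    [0.23, 0.29, 0, 0, 0, 0],
    [0.29, 0.366, -0.02, 0, 0, 0],
    [0.35, 0.442, -0.06, 0, 0, 0],
    [0.41, 0.518, -0.12, 0, 0, 0],
    [0.46, 0.581, -0.17, 0, 0, 0],
    [0.486, 0.616, -0.2, 0, 0, 0],
    [0.486, 0.616, -0.25, 0, 0, 0],
    [0.486, 0.616, -0.25, 0, 0, 0],
    [0.486, 0.616, -0.25, 0, 0, 0]
  ]
}}

```text
clock: 1.93
position: [527.8, -116.9, 130.2]
ee_rot: [-0.113, 0.994, -0.0, -0.002]
contact_force: [0.1, 0.9, 0.3]
gripper_width: 68.9
```

```bash
cat > snap.py <<'E'
import sys,cv2
from bench import arm
n=sys.argv[1]
a=arm.get_image("top")["image"][165:255,305:455,::-1]; b=arm.get_image("scene")["image"][135:225,290:400,::-1]
import numpy as np
a=cv2.resize(a,None,fx=5,fy=5,interpolation=cv2.INTER_CUBIC);b=cv2.resize(b,None,fx=5,fy=5,interpolation=cv2.INTER_CUBIC)
cv2.imwrite(f"pics/{n}a.png",a);cv2.imwrite(f"pics/{n}b.png",b)
s=arm.read_state();print(s["clock"],s["position"],s["contact_force"],s["wrist_torque"],s["joints"])
E
python3 snap.py n1
```

```text
2.0333 [ 529.0405982  -117.23745744  132.25570315] [ 0.50780908 -0.58465935  0.52789352] [-0.01008236 -0.00389202  0.04811011] [ 8.15430257e-02  3.39086982e-01 -3.35523850e-01  6.01527510e-04
 -8.94949182e-01 -1.42780225e+00]
```

View pics/n1b.png

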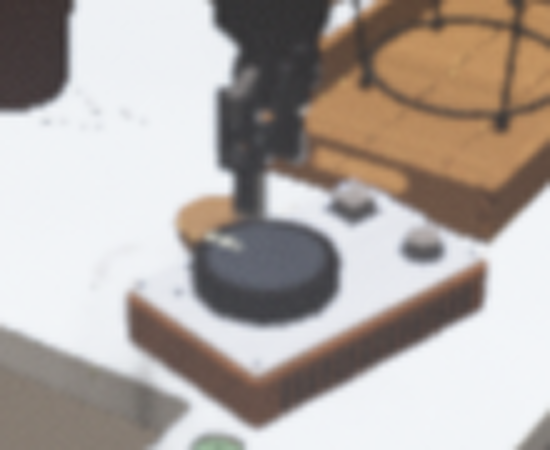

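View pics/n1a.png

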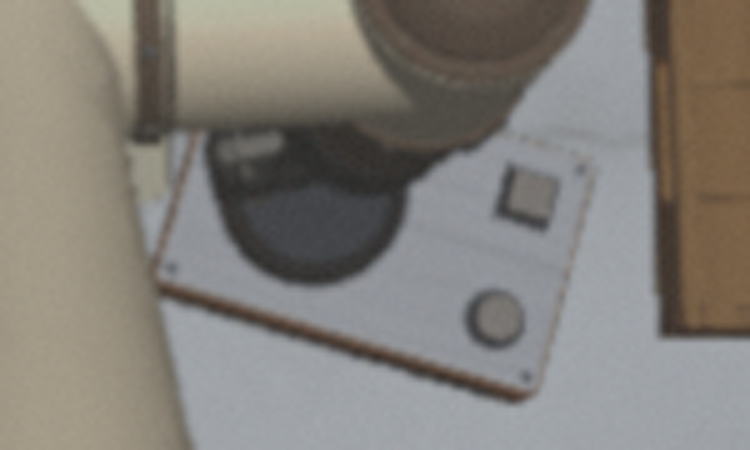

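{"fn": "step_arm", "kwargs": {
  "series": [
    [0, 0, -0.05, 0, 0, 0],
    [0, 0, -0.08, 0, 0, 0],
    [0, 0, -0.095, 0, 0, 0],
    [0, 0, -0.1, 0, 0, 0],
    [0, 0, -0.1, 0, 0, 0]
  ]
}}

```text
clock: 2.45
position: [529.0, -116.9, 92.0]
ee_rot: [-0.112, 0.994, -0.0, 0.0]
contact_force: [0.3, -0.9, -1.1]
gripper_width: 69.0
```

{"fn": "step_arm", "kwargs": {
  "series": [
    [0, 0, -0.004, 0, 0, 0],
    [0, 0, -0.008, 0, 0, 0],
    [0, 0, -0.01, 0, 0, 0],
    [0, 0, -0.01, 0, 0, 0]
  ]
}}

```text
clock: 2.78
position: [528.9, -116.3, 87.5]
ee_rot: [-0.113, 0.994, -0.0, 0.0]
contact_force: [-0.4, -1.1, -0.4]
gripper_width: 69.6
```

{"fn": "step_arm", "kwargs": {
  "series": [
    [0, 0, -0.005, 0, 0, 0],
    [0, 0, -0.01, 0, 0, 0],
    [0, 0, -0.01, 0, 0, 0]
  ]
}}

```text
clock: 3.03
position: [528.4, -116.3, 82.9]
ee_rot: [-0.113, 0.994, 0.0, -0.0]
contact_force: [-0.5, 0.2, 0.0]
gripper_width: 69.0
```

{"fn": "step_arm", "kwargs": {
  "series": [
    [0, 0, -0.004, 0, 0, 0],
    [0, 0, -0.005, 0, 0, 0]
  ]
}}

```text
clock: 3.2
position: [528.6, -116.3, 81.1]
ee_rot: [-0.113, 0.994, 0.0, -0.0]
contact_force: [-0.0, -0.8, -0.4]
gripper_width: 69.1
```

{"fn": "step_arm", "kwargs": {
  "series": [
    [0, 0, -0.003, 0, 0, 0],
    [0, 0, -0.004, 0, 0, 0]
  ]
}}

```text
clock: 3.37
position: [528.7, -116.3, 79.5]
ee_rot: [-0.113, 0.994, 0.0, -0.0]
contact_force: [-0.8, 0.8, 0.8]
gripper_width: 69.3
```

Commanded z is now about 79.7 mm and I've felt no contact yet, so I'll keep going down in small steps.

{"fn": "step_arm", "kwargs": {
  "series": [
    [0, 0, -0.002, 0, 0, 0],
    [0, 0, -0.004, 0, 0, 0]
  ]
}}

```text
clock: 3.53
position: [528.8, -116.3, 78.1]
ee_rot: [-0.113, 0.994, -0.0, 0.0]
contact_force: [-1.1, 0.5, -0.5]
gripper_width: 69.0
```

{"fn": "step_arm", "kwargs": {
  "series": [
    [0, 0, -0.002, 0, 0, 0],
    [0, 0, -0.003, 0, 0, 0]
  ]
}}

```text
clock: 3.7
position: [528.7, -116.3, 76.8]
ee_rot: [-0.113, 0.994, 0.0, -0.0]
contact_force: [-0.1, -0.1, 0.2]
gripper_width: 68.7
```

{"fn": "step_arm", "kwargs": {
  "series": [
    [0, 0, -0.002, 0, 0, 0],
    [0, 0, -0.003, 0, 0, 0]
  ]
}}

```text
clock: 3.87
position: [528.7, -116.3, 75.6]
ee_rot: [-0.113, 0.994, 0.0, -0.0]
contact_force: [0.0, 0.2, 1.5]
gripper_width: 69.3
```

{"fn": "step_arm", "kwargs": {
  "series": [
    [0, 0, -0.002, 0, 0, 0],
    [0, 0, -0.002, 0, 0, 0]
  ]
}}

```text
clock: 4.03
position: [528.8, -116.3, 75.6]
ee_rot: [-0.113, 0.994, -0.0, -0.0]
contact_force: [-1.7, 0.5, 5.7]
gripper_width: 69.4
```

{"fn": "step_arm", "kwargs": {
  "series": [
    [0, 0, -0.001, 0, 0, 0],
    [0, 0, -0.002, 0, 0, 0]
  ]
}}

```text
clock: 4.2
position: [528.8, -116.3, 75.5]
ee_rot: [-0.113, 0.994, -0.0, 0.0]
contact_force: [-4.2, 1.5, 11.5]
gripper_width: 69.1
```

{"fn": "step_arm", "kwargs": {
  "series": [
    [0, 0, 0, 0, 0, -0.01],
    [0, 0, 0, 0, 0, -0.03],
    [0, 0, 0, 0, 0, -0.05],
    [0, 0, 0, 0, 0, -0.07],
    [0, 0, 0, 0, 0, -0.09],
    [0, 0, 0, 0, 0, -0.1],
    [0, 0, 0, 0, 0, -0.1]
  ]
}}

```text
clock: 4.78
position: [529.2, -116.0, 75.6]
ee_rot: [-0.035, 0.999, -0.0, 0.001]
contact_force: [-2.7, 1.7, 8.8]
gripper_width: 69.5
```

```bash
python3 snap.py n2
```

```text
4.8833 [ 529.17961011 -116.05142822   75.5449624 ] [-2.20484793  2.78386386  7.73007258] [0.73522926 0.74005147 0.10507491] [ 8.36445589e-02  4.11575715e-01 -3.97076448e-01  2.78140645e-04
 -7.60904074e-01 -1.58486488e+00]
```

View pics/n2b.png

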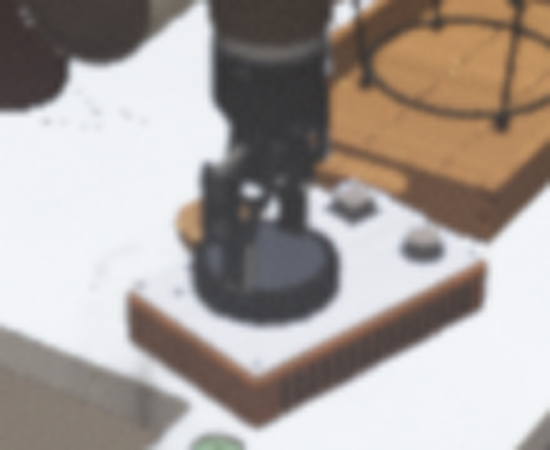

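{"fn": "step_arm", "kwargs": {
  "series": [
    [0, 0, -0.001, 0, 0, -0.02],
    [0, 0, -0.001, 0, 0, -0.04],
    [0, 0, -0.001, 0, 0, -0.06],
    [0, 0, -0.001, 0, 0, -0.08],
    [0, 0, -0.001, 0, 0, -0.1],
    [0, 0, -0.001, 0, 0, -0.1]
  ]
}}

```text
clock: 5.38
position: [529.7, -115.8, 75.5]
ee_rot: [0.044, 0.999, 0.0, 0.001]
contact_force: [-2.8, 3.4, 9.6]
gripper_width: 69.1
```

```bash
python3 snap.py n3
```

```text
5.4833 [ 529.67706677 -115.8444591    75.50609243] [-2.43082402  3.79817464 10.09801606] [ 0.99826536  0.7399989  -0.04147731] [ 8.39019932e-02  4.11771167e-01 -3.96807367e-01  1.25795049e-04
 -7.59748790e-01 -1.74236737e+00]
```

View pics/n3b.png

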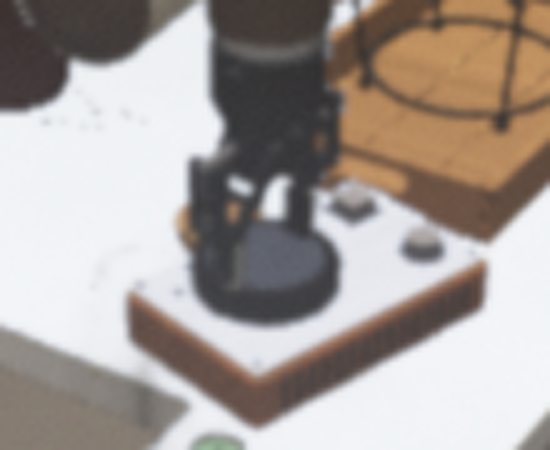

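View pics/n3a.png

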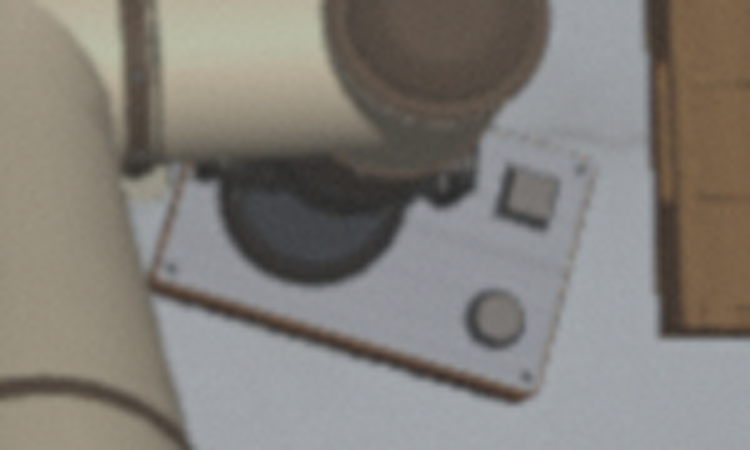

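After 0.31 rad of turn the torque has changed sign, so the dial is following the fingers and is just past the tipping point. I'll go on by about 0.2 rad, then lift.

{"fn": "step_arm", "kwargs": {
  "series": [
    [0, 0, 0, 0, 0, -0.02],
    [0, 0, 0, 0, 0, -0.04],
    [0, 0, 0, 0, 0, -0.06],
    [0, 0, 0, 0, 0, -0.08],
    [0, 0, 0, 0, 0, -0.1],
    [0, 0, 0, 0, 0, -0.12],
    [0, 0, 0, 0, 0, -0.13],
    [0, 0, 0, 0, 0, -0.13]
  ]
}}

```text
clock: 6.15
position: [530.3, -115.7, 75.5]
ee_rot: [0.146, 0.989, 0.0, 0.002]
contact_force: [-1.1, 4.7, 8.5]
gripper_width: 69.1
```

```bash
python3 - <<'E'
from bench import arm
s=arm.read_state();print(s["contact_force"],s["wrist_torque"],s["joints"][5])
E
```

```text
[-1.12443782  4.68837908  8.48088785] [ 0.93590095  0.37237535 -0.09480103] -1.947278204333503
```

{"fn": "step_arm", "kwargs": {
  "series": [
    [0, 0, 0.005, 0, 0, 0],
    [0, 0, 0.015, 0, 0, 0],
    [0, 0, 0.05, 0, 0, 0],
    [0, 0, 0.12, 0, 0, 0],
    [0, 0, 0.15, 0, 0, 0],
    [0, 0, 0.15, 0, 0, 0]
  ]
}}

```text
clock: 6.65
position: [530.7, -116.5, 136.8]
ee_rot: [0.146, 0.989, 0.0, 0.003]
contact_force: [-0.2, 0.9, -0.1]
gripper_width: 69.3
```

{"fn": "step_arm", "kwargs": {
  "series": [
    [-0.05, -0.06, 0, 0, 0, 0],
    [-0.1, -0.13, 0, 0, 0, 0],
    [-0.15, -0.2, 0, 0, 0, 0],
    [-0.163, -0.24, 0, 0, 0, 0],
    [-0.163, -0.253, 0, 0, 0, 0],
    [-0.163, -0.253, 0, 0, 0, 0],
    [-0.163, -0.253, 0, 0, 0, 0]
  ],
  "jaw": -1
}}

```text
clock: 7.23
position: [463.6, -217.4, 133.1]
ee_rot: [0.146, 0.989, 0.0, -0.0]
contact_force: [0.1, 0.5, 0.6]
gripper_width: -0.2
```

```bash
python3 snap.py n4
```

```text
7.3333 [ 463.96674983 -216.8196524   133.33629039] [-0.47743591 -0.2951752  -0.78083512] [ 0.02403748 -0.01314738 -0.01105962] [-1.19909985e-01  2.92739039e-01 -4.03175381e-01 -1.67384255e-04
 -8.75370568e-01 -1.74240395e+00]
```

View pics/n4b.png

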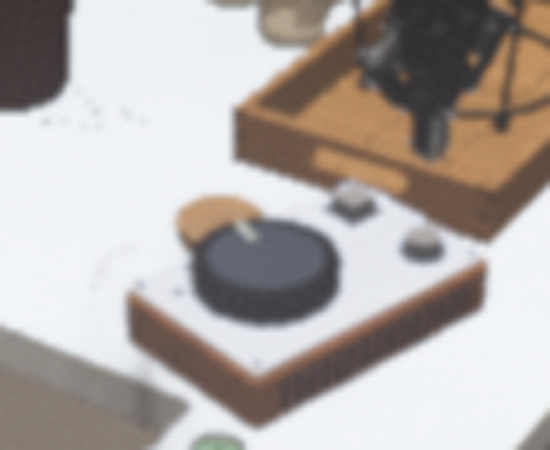

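View pics/n4a.png

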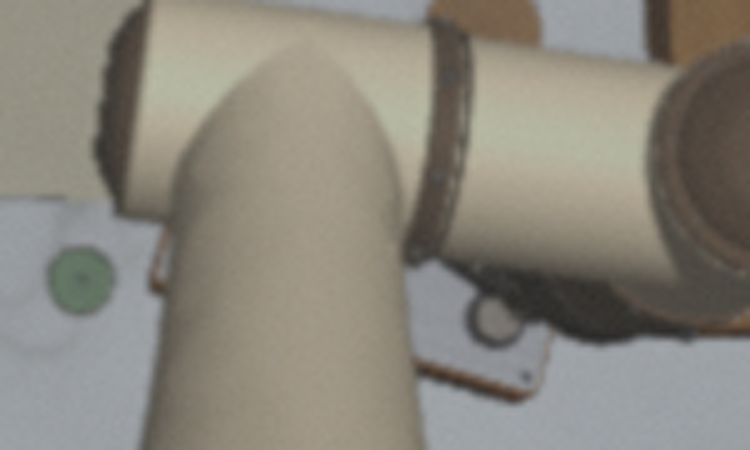

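The scene view shows the pointer now running from about (238,222) to (256,241) in the crop, clear of the gripper. I'll compare that with where the 0.6, 1.2 and 1.8 notches should appear.

```bash
python3 - <<'E'
from h import *
c=np.array([528.6,-116.4,83])
for j in(.6,.9,1.1,1.2,1.3,1.8):
    a=.9-j-.2746
    P=[c+r*np.array([np.cos(a),np.sin(a),0]) for r in(47,20,0)]
    print(j,((proj("scene",P)-[290,135]+.5)*5-.5).round(0).tolist())
im=cv2.imread("pics/n4b.png")[180:300,180:340]; cv2.imwrite("pics/n4z.png",cv2.resize(im,None,fx=4,fy=4))
E
```

```text
0.6 [[205.0, 240.0], [239.0, 252.0], [264.0, 260.0]]
0.9 [[218.0, 232.0], [245.0, 248.0], [264.0, 260.0]]
1.1 [[230.0, 227.0], [249.0, 246.0], [264.0, 260.0]]
1.2 [[236.0, 226.0], [252.0, 245.0], [264.0, 260.0]]
1.3 [[242.0, 224.0], [255.0, 245.0], [264.0, 260.0]]
1.8 [[276.0, 223.0], [269.0, 244.0], [264.0, 260.0]]
```

View pics/n4z.png

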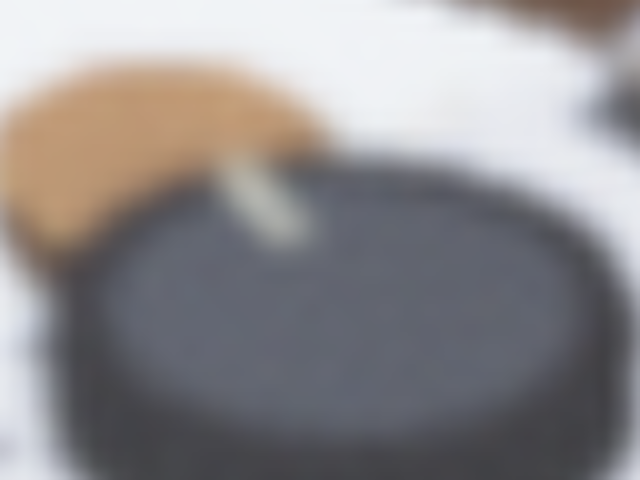

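The pointer matches 1.2, apart from a constant vertical offset of about 5 crop px (1 image px) that was also there at 0.6. Next is the round key. The shut fingertips are above it, and I'll descend to just over its top.

{"fn": "step_arm", "kwargs": {
  "series": [
    [0, 0, -0.05, 0, 0, 0],
    [0, 0, -0.1, 0, 0, 0],
    [0, 0, -0.14, 0, 0, 0],
    [0, 0, -0.15, 0, 0, 0],
    [0, 0, -0.154, 0, 0, 0],
    [0, 0, -0.154, 0, 0, 0]
  ]
}}

```text
clock: 7.83
position: [464.1, -217.1, 72.2]
ee_rot: [0.145, 0.989, -0.0, 0.0]
contact_force: [0.2, 0.7, 1.2]
gripper_width: 0.2
```

```bash
python3 snap.py n5
```

```text
7.9333 [ 464.52571996 -217.40226544   73.04177677] [-0.36642132  0.75228326  0.2451808 ] [ 0.01262536  0.00090399 -0.0214151 ] [-1.20731455e-01  3.74850804e-01 -4.70429632e-01  3.70595055e-04
 -7.23563215e-01 -1.74209260e+00]
```

View pics/n5b.png

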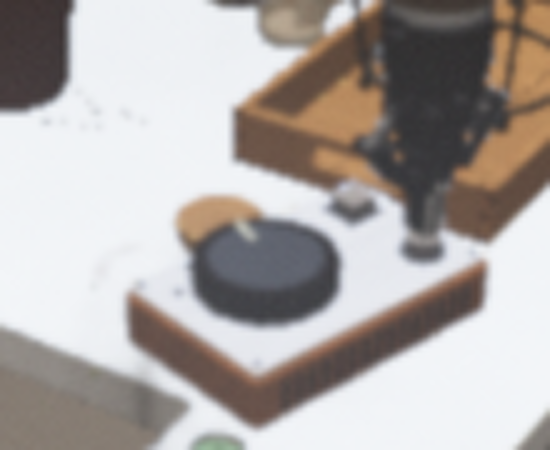

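The fingertips are centred just above the round key, at crop (423,240). I'll press it gently.

{"fn": "step_arm", "kwargs": {
  "series": [
    [0, 0, -0.004, 0, 0, 0],
    [0, 0, -0.008, 0, 0, 0],
    [0, 0, -0.01, 0, 0, 0],
    [0, 0, -0.01, 0, 0, 0]
  ]
}}

```text
clock: 8.27
position: [463.9, -217.6, 68.5]
ee_rot: [0.146, 0.989, 0.0, 0.001]
contact_force: [-0.9, 0.9, 2.4]
gripper_width: -0.0
```

{"fn": "step_arm", "kwargs": {
  "series": [
    [0, 0, -0.004, 0, 0, 0],
    [0, 0, -0.008, 0, 0, 0],
    [0, 0, -0.01, 0, 0, 0],
    [0, 0, -0.01, 0, 0, 0]
  ]
}}

```text
clock: 8.6
position: [464.0, -217.6, 64.3]
ee_rot: [0.146, 0.989, -0.0, 0.0]
contact_force: [0.1, 1.5, 4.0]
gripper_width: 0.1
```

{"fn": "step_arm", "kwargs": {
  "series": [
    [0, 0, -0.003, 0, 0, 0],
    [0, 0, -0.004, 0, 0, 0],
    [0, 0, -0.004, 0, 0, 0]
  ]
}}

```text
clock: 8.85
position: [464.0, -217.6, 63.1]
ee_rot: [0.146, 0.989, -0.0, 0.0]
contact_force: [-0.4, 1.1, 5.6]
gripper_width: 0.1
```

{"fn": "step_arm", "kwargs": {
  "series": [
    [0, 0, -0.001, 0, 0, 0],
    [0, 0, -0.002, 0, 0, 0],
    [0, 0, -0.002, 0, 0, 0]
  ]
}}

```text
clock: 9.1
position: [464.0, -217.6, 63.0]
ee_rot: [0.145, 0.989, -0.0, 0.0]
contact_force: [-2.9, 3.0, 11.0]
gripper_width: -0.2
```

The key is bottomed: z stopped at 63.0 mm while the force rose to 11 N. I'll release it, retreat and check.

{"fn": "step_arm", "kwargs": {
  "series": [
    [0, 0, 0.005, 0, 0, 0],
    [0, 0, 0.015, 0, 0, 0],
    [0, 0, 0.03, 0, 0, 0],
    [0, 0, 0.08, 0, 0, 0],
    [0, 0, 0.16, 0, 0, 0],
    [0, 0, 0.24, 0, 0, 0],
    [0, 0, 0.3, 0, 0, 0],
    [0, 0, 0.3, 0, 0, 0]
  ]
}}

```text
clock: 9.77
position: [465.9, -218.4, 186.9]
ee_rot: [0.145, 0.989, -0.001, 0.005]
contact_force: [1.6, -0.7, 0.6]
gripper_width: -0.2
```

{"fn": "step_arm", "kwargs": {
  "series": [
    [-0.03, -0.06, 0, 0, 0, 0],
    [-0.08, -0.14, 0, 0, 0, 0],
    [-0.13, -0.22, 0, 0, 0, 0],
    [-0.18, -0.3, 0, 0, 0, 0],
    [-0.23, -0.38, 0, 0, 0, 0],
    [-0.28, -0.46, 0, 0, 0, 0],
    [-0.33, -0.54, 0, 0, 0, 0],
    [-0.38, -0.62, 0, 0, 0, 0],
    [-0.42, -0.7, 0, 0, 0, 0],
    [-0.42, -0.72, 0, 0, 0, 0],
    [-0.42, -0.72, 0, 0, 0, 0]
  ]
}}

```text
clock: 10.68
position: [293.9, -506.9, 180.2]
ee_rot: [0.148, 0.989, 0.001, -0.001]
contact_force: [0.3, -0.2, -0.1]
gripper_width: 0.1
```

```bash
python3 snap.py n6; python3 - <<'E'
from bench import arm
import cv2
cv2.imwrite("pics/top_end.png",arm.get_image("top")["image"][:,:,::-1])
E
```

```text
10.7833 [ 295.10733106 -504.64502395  180.66321295] [0.47963611 0.59730211 0.35132917] [ 0.00381076 -0.02559793 -0.01414378] [-7.65098618e-01  3.58232957e-01 -1.66124144e-01 -7.21282918e-04
 -1.04896083e+00 -1.09873616e+00]
```

View pics/n6a.png

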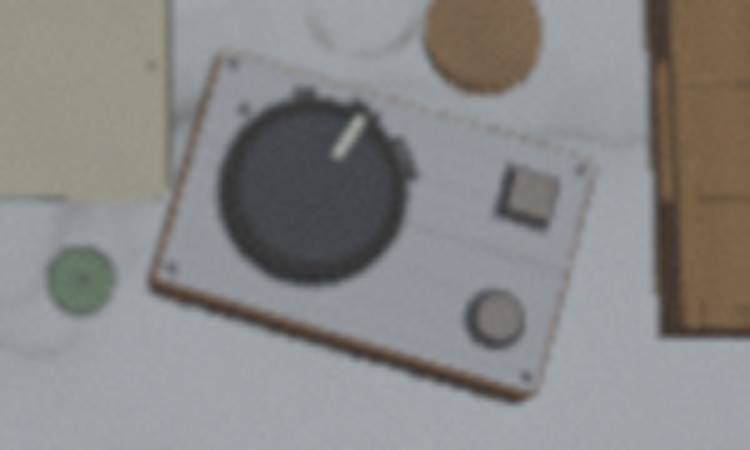

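View pics/n6b.png

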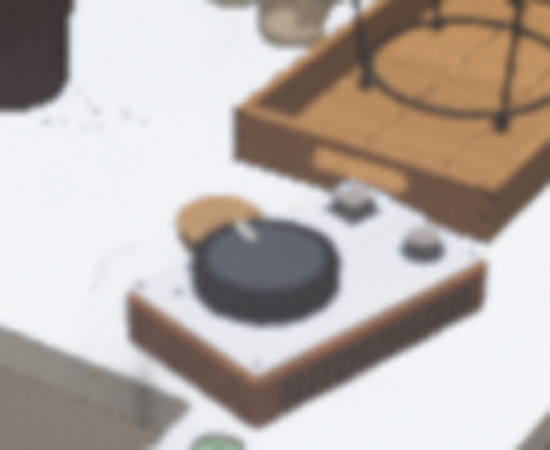

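View pics/top_end.png

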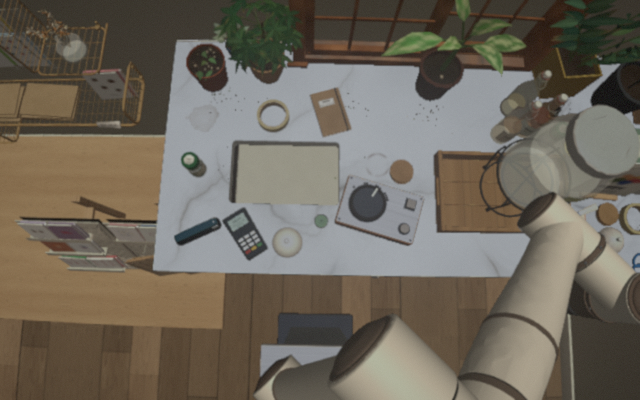

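In the top view the pointer, from (337,158) to (361,118) in the crop, has turned 0.60 rad clockwise and sits at the third mark. Both keys are up and nothing else has moved.

```bash
python3 -c "
from bench import arm
print(arm.job_done())"
```

```text
the job is handed in; nothing more can be done
None
```

The dial is in the three-dot notch and the round key was then pressed fully and let back up. I handed the job in at about 11 s of robot time.

- **Dial:** It started in the two-dot notch. With both fingertips on its top face at about 8–12 N, I turned it clockwise about 0.52 rad. The torque changed sign at the tipping point, so the dial was following the fingers. I then lifted off and let it spring into the notch. Before the key press the pointer matched a reading of 1.2 in the scene camera. At the end, the top camera showed it 0.60 rad clockwise of its starting direction, with no overshoot seen.
- **Round key:** I pressed it until the fingertips stopped at 63.0 mm, its 6 mm of travel, where the force rose to 11 N. I then lifted off and it came back up.
- **Final check:** In the last pictures both keys are up, the square key was never touched, the other objects look unmoved, and the arm is clear of everything.
- **Disagreements:** The two cameras placed the player 2–3 mm apart, and the scene picture showed a constant offset of about 1 pixel. The scene camera's absolute reading of the starting pointer was off (0.70–0.90, against 0.57–0.70 from the top camera). I therefore judged the dial by the nearest notch and the change in angle, and on that the two cameras agree.

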